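# Load the magazine rail in reverse order

## Robot

A 7-joint arm with a two-finger parallel gripper is mounted at the origin on the work surface. World frame = base frame: x ahead of the robot, y to its left, z up, the work surface at z = 0. Lengths are in m, angles in rad, forces in N, time in s.
With the tool pointing down it reaches from about 0.35 to 0.9 m from the base axis. Payload 8.1 kg.
Tool frame: the origin (TCP) lies on the centre line of the jaws, within the pads' length; the fingertips stand 19 mm ahead of it and the grasp point (between the pads) is the TCP (r.nose_length is the distance from the TCP to the fingertips, in m); z points along the fingers, y is the line along which they close (so a half turn about z gives the same grasp; the last joint's range is limited). The gripper opens to 92 mm and grips with 3 to 60 N. Pads are 19 mm wide; open, the fingers measure 130 mm over their backs; the gripper's body (75 mm by 190 mm) begins 47 mm behind the grasp point.
Start: joints at [1.204, 0.434, 0.025, 1.573, -0.012, 1.134, -0.075], TCP at [0.163, -0.603, 0.246] pointing down, gripper open.
Joint ranges: [-2.62, 2.62], [-0.44, 2.09], [-1.27, 1.32], [0.08, 2.57], [-1.32, 4.46], [0.12, 2], [-2.74, 2.74]. Speed limits (rad/s): [2.22, 2.22, 3.01, 3.01, 3.14, 3.14, 3.14].

## Interface

Orientations are given as a unit quaternion [w, x, y, z].
In Python, from plant import r, optics, ticket gives the robot as it stands.
- The arm moves only by the shell command python3 -m inch 'ROWS' [FORCE]. ROWS is JSON, a list of rows, each a list of 3 entries, a list of its own where there are three numbers: the shift along the tool's x, y, z normalised to -1 to 1, where 1 is 1 m, then the turn, a rotation vector about the tool's x, y, z normalised to -1 to 1, where 1 is 30 degrees, then the closure, from -1 (fully open) to 1 (shut). A call has 1 to 20 rows; each row shifts and turns the commanded pose from where the row before left it, along the tool's axes as they then stand; what a row does not reach is not made up. A row lasts 1/10 s, in which the tool goes at most 50 mm and 8.59 degrees, less where a joint would pass 70% of its speed; a pose out of reach is approached as far as the arm can. A call with a number of a shift or a turn outside -1 to 1 is refused whole. A call with a gripper value outside its range is refused whole. The fingers move at their own pace and stop on an object; FORCE is the grip in N (left out, the last holds). Time passes only in rows, so rows that do not move let the fingers close. It gives the time, the measured TCP pose, the force, the opening and the grip force at its end, in the units of the state.
- r.state(): the state, without advancing time (a new reading comes with each control period).
- optics.snapshot(name): name is "scene" or "top" or "wrist"; returns the picture (400x640x3 uint8, red, green, blue); there is no depth.
- optics.camera_params(name): a dict with "mtx" (3x3 intrinsics, pixels), "k1" (the pictures are not rectified: a ray, as slopes to the right and down, at radius r is drawn at 1 + k1 r^2 times it, then the intrinsics apply), "world_to_cam" (4x4, takes a point from world to camera coordinates); the wrist camera has in their place "T_tool_cam" (4x4, takes a point from camera to tool coordinates, whose origin is the TCP and whose axes are the flange's). Camera axes: x right, y up, looking along -z (the intrinsics and any distortion apply to the point x, -y, -z); pixel columns grow to the right and rows downward; lengths in m; the calibration is good to about 2 mm. A picture is of the moment at which its call begins: read the wrist's pose just before it. camera_params takes no time and is no camera call.
- ticket.finish_job(): hands the job in; it is judged then, once.
The state is a dict: "t": time; "joints": joint angles; "joint_velocities": joint speeds; "joint_efforts": joint torques, N m; "ee_pos": TCP position; "eef_rot": TCP orientation; "force": force on the tool from outside, world axes, zero at the start; "torque": the same for the moment, N m; "opening": finger opening in m; "finger_force": force on a finger pad.
Only numpy, scipy, OpenCV 4.12 (cv2) and the standard library are available. Lean on these libraries where they do the work, as an engineer would, in place of code of your own. Each camera call takes 0.05 s, during which the arm holds its last target. There are 200 camera calls.

## Task

Move the four tool holders from the coloured trays to the pockets of the black magazine rail, in reverse order: seen from the robot, the holder now at the left end of its row goes to the right end of the rail, the second from the left to the second from the right, and so on. Set each one down upright on the floor of its pocket without dropping it, and let go of them all.

Things in the scene. Friction and masses are not known exactly. Their poses are not given: they have to be found in the camera images.
- holder_red: Upright round steel tool holder with red collar, 78 mm high, 0.2-0.4 kg: foot 40 mm diameter (0 to 22 mm up), red collar 42 mm (22 to 34), steel neck 28 mm (34 to 78) with a red dot on top; grip the neck from above. Origin: centre of the underside; z up its axis, any yaw. Starts in the tray of its colour, up to 4 mm off its centre.
- holder_blue: Upright round steel tool holder with blue collar, 78 mm high, 0.2-0.4 kg: foot 40 mm diameter (0 to 22 mm up), blue collar 42 mm (22 to 34), steel neck 28 mm (34 to 78) with a blue dot on top; grip the neck from above. Origin: centre of the underside; z up its axis, any yaw. Starts in the tray of its colour, up to 4 mm off its centre.
- holder_yellow: Upright round steel tool holder with yellow collar, 78 mm high, 0.2-0.4 kg: foot 40 mm diameter (0 to 22 mm up), yellow collar 42 mm (22 to 34), steel neck 28 mm (34 to 78) with a yellow dot on top; grip the neck from above. Origin: centre of the underside; z up its axis, any yaw. Starts in the tray of its colour, up to 4 mm off its centre.
- holder_green: Upright round steel tool holder with green collar, 78 mm high, 0.2-0.4 kg: foot 40 mm diameter (0 to 22 mm up), green collar 42 mm (22 to 34), steel neck 28 mm (34 to 78) with a green dot on top; grip the neck from above. Origin: centre of the underside; z up its axis, any yaw. Starts in the tray of its colour, up to 4 mm off its centre.
- tray_red: Square red plastic tray, fixed on the plate, 62 x 62 x 14 mm, walls and floor 4 mm thick, open on top. Origin: centre of its underside; x and y along the plate's. The tray stays when its holder is taken away, so that it still shows where in the row the red holder stood.
- tray_blue: Square blue plastic tray, fixed on the plate, 62 x 62 x 14 mm, walls and floor 4 mm thick, open on top. Origin: centre of its underside; x and y along the plate's. The tray stays when its holder is taken away, so that it still shows where in the row the blue holder stood.
- tray_yellow: Square yellow plastic tray, fixed on the plate, 62 x 62 x 14 mm, walls and floor 4 mm thick, open on top. Origin: centre of its underside; x and y along the plate's. The tray stays when its holder is taken away, so that it still shows where in the row the yellow holder stood.
- tray_green: Square green plastic tray, fixed on the plate, 62 x 62 x 14 mm, walls and floor 4 mm thick, open on top. Origin: centre of its underside; x and y along the plate's. The tray stays when its holder is taken away, so that it still shows where in the row the green holder stood.
- plate: Flat aluminium plate, fixed, 72 (x) x 296 (y) x 12 mm, carrying the row of four coloured trays at y = +108, +36, -36 and -108 mm; which colour stands where changes. Origin: centre of its underside; y runs along the row, towards the robot's left (+y) end within 0.45 rad; x away from the robot.
- rail: Black rail, fixed, 72 (x) x 296 (y) x 24 mm, beside the plate (left or right of it). Four empty square pockets with grey floors, 56 x 56 mm, 12 mm deep, centres at x = 0, y = +108, +36, -36, -108 mm, 16 mm walls between; floors 12 mm above its underside. Origin: centre of underside; y along the row to the robot's left within 0.45 rad, x away from the robot.

How it is judged:
By the outcome, as a careful person would: the job done as asked, in the order asked, and still so for the second after the job is handed in, with the robot touching nothing.
It also fails if it takes over 98 s, if anything falls off the work surface, if the arm or the gripper's body presses on something with over 40 N, if the wrist force passes 120 N, or if a joint passes its speed limit or range.

## Working session

There is one attempt and no reset: what is moved stays moved. The work goes in short steps, Python scripts to look and compute and a shell command to move; the robot and the scene stay as the last step left them, time stands still between calls to the robot, and variables do not carry over. Pictures are saved under pics/ and viewed, at most 14 in all, crops included, and the job is handed in when it is done.

```bash
ls; mkdir -p pics; cat > h.py <<'E'
import numpy as np,cv2,json
from plant import r,optics,ticket
from scipy.spatial.transform import Rotation as R
def T_tool(s):
    q=s["eef_rot"];T=np.eye(4);T[:3,:3]=R.from_quat([q[1],q[2],q[3],q[0]]).as_matrix();T[:3,3]=s["ee_pos"];return T
def shot(name,fn=None):
    s=r.state();im=np.array(optics.snapshot(name));p=optics.camera_params(name)
    C=np.linalg.inv(np.array(p["world_to_cam"])) if "world_to_cam" in p else T_tool(s)@np.array(p["T_tool_cam"])
    if fn: cv2.imwrite("pics/"+fn,im[:,:,::-1])
    return im,(C,np.array(p["mtx"]),p["k1"])
def ray(cam,uv):
    C,K,k=cam
    d=cv2.undistortPoints(np.array([[uv]],float),K,np.array([k,0,0,0.]))[0,0]
    return C[:3,3],C[:3,:3]@np.array([d[0],-d[1],-1])
def onz(cam,uv,z):
    o,d=ray(cam,uv);return o+d*(z-o[2])/d[2]
def two(c1,u1,c2,u2):
    o,d=ray(c1,u1);p,e=ray(c2,u2)
    A=np.stack([d,-e],1);t=np.linalg.lstsq(A,p-o,rcond=None)[0]
    a,b=o+d*t[0],p+e*t[1];return (a+b)/2,np.linalg.norm(a-b)
E
python3 - <<'E'
from h import *
for n in("scene","top","wrist"):
    im,c=shot(n,n+"0.png");print(n,c[0].round(3).tolist(),c[1].round(1).tolist(),c[2])
s=r.state();print(s["eef_rot"],s["ee_pos"],s["opening"],s["force"])
E
```

```text
pics
scene [[0.563, -0.496, 0.661, 1.112], [0.826, 0.355, -0.437, -0.401], [-0.017, 0.792, 0.61, 0.599], [0.0, 0.0, 0.0, 1.0]] [[463.9, 0.0, 321.5], [0.0, 463.9, 196.4], [0.0, 0.0, 1.0]] -0.02116632583804219
top [[-0.025, 0.995, -0.1, 0.413], [-1.0, -0.025, -0.005, -0.013], [-0.008, 0.1, 0.995, 1.177], [0.0, 0.0, 0.0, 1.0]] [[501.5, 0.0, 321.8], [0.0, 501.5, 202.8], [0.0, 0.0, 1.0]] -0.13438405517872865
wrist [[0.26, 0.932, 0.251, 0.231], [-0.966, 0.252, 0.066, -0.584], [-0.001, -0.26, 0.966, 0.385], [0.0, 0.0, 0.0, 1.0]] [[276.9, 0.0, 317.4], [0.0, 276.9, 199.3], [0.0, 0.0, 1.0]] -0.03911438687636778
[-5.50695967e-04  9.91315603e-01  1.31503058e-01 -1.34221565e-04] [ 0.16285164 -0.60305067  0.24515578] 0.0915413733927258 [ 0.10230877  1.08683487 -0.54552813]
```

View pics/top0.png

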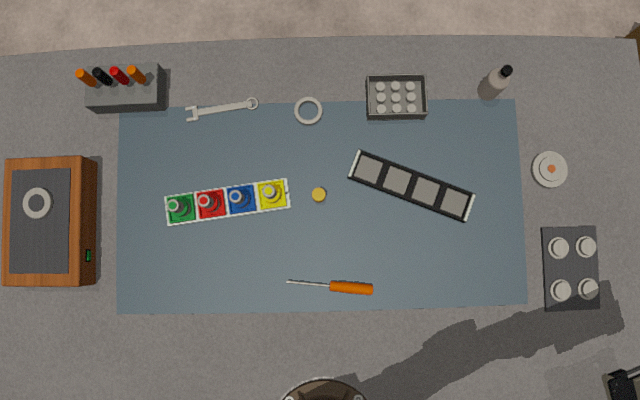

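View pics/scene0.png

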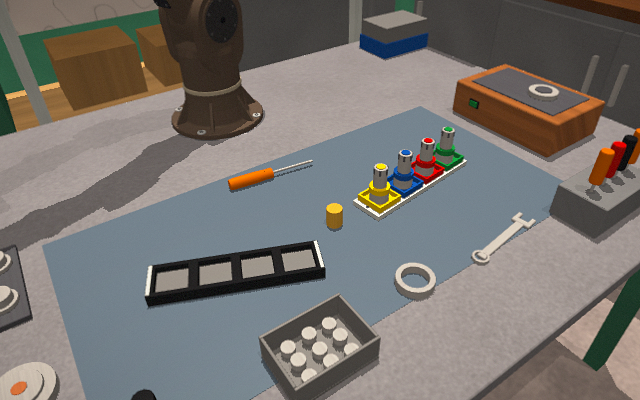

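Top view: row from the left is green (180,206), red (208,202), blue (238,198), yellow (272,192). The rail is on the right, with pockets at (367,168), (397,181), (426,190) and (456,204). So green goes to pocket 4 (right end), red to 3, blue to 2 and yellow to 1.

```bash
cat >> h.py <<'E'
HUE={"red":(-8,8),"green":(45,85),"blue":(100,125),"yellow":(22,34)}
def blobs(im,col,smin=110,vmin=50):
    h=cv2.cvtColor(im,cv2.COLOR_RGB2HSV).astype(int);hh=h[...,0];lo,hi=HUE[col]
    if lo<0: hh=np.where(hh>90,hh-180,hh)
    m=((hh>=lo)&(hh<=hi)&(h[...,1]>smin)&(h[...,2]>vmin)).astype(np.uint8)
    n,_,st,ce=cv2.connectedComponentsWithStats(m,connectivity=4)
    return [(int(st[i,4]),st[i,:4].tolist(),ce[i].round(1).tolist()) for i in range(1,n) if st[i,4]>=5]
def floors(im,box,lo=90,hi=230,amin=150,amax=5000):
    x0,y0,x1,y1=box;h=cv2.cvtColor(im,cv2.COLOR_RGB2HSV)[y0:y1,x0:x1]
    m=((h[...,1]<45)&(h[...,2]>lo)&(h[...,2]<hi)).astype(np.uint8)
    cs,_=cv2.findContours(m,cv2.RETR_EXTERNAL,cv2.CHAIN_APPROX_NONE);o=[]
    for c in cs:
        a=cv2.contourArea(c)
        if amin<a<amax:
            q=cv2.minAreaRect(c);o.append((np.array(q[0])+[x0,y0],a,q[1],q[2]))
    return sorted(o,key=lambda k:k[0][0])
E
python3 - <<'E'
from h import *
for n,bx,b in(("top",(155,170,295,230),(345,145,480,225)),("scene",(340,115,475,220),(140,235,330,305))):
    im,c=shot(n);print(n)
    sub=im.copy();msk=np.zeros_like(im);msk[bx[1]:bx[3],bx[0]:bx[2]]=1;sub=sub*msk
    for k in HUE: print(k,blobs(sub,k))
    for f in floors(im,b): print(f, onz(c,f[0],.012).round(4))
for n,b in(("top",(155,140,480,230)),("scene",(140,115,475,305))):
    im=cv2.imread(f"pics/{n}0.png")[b[1]:b[3],b[0]:b[2]]
    im=cv2.resize(im,None,fx=2.4,fy=2.4,interpolation=cv2.INTER_CUBIC);cv2.imwrite(f"pics/{n}0c.png",im)
E
```

```text
top
red [(508, [197, 189, 29, 30], [212.4, 204.5]), (47, [199, 197, 8, 7], [202.8, 200.0])]
green [(431, [167, 194, 28, 29], [182.8, 208.9]), (38, [169, 202, 7, 7], [171.9, 204.9])]
blue [(485, [227, 185, 29, 29], [242.4, 199.6]), (39, [232, 193, 7, 7], [234.7, 195.9])]
yellow [(547, [257, 180, 30, 30], [272.1, 195.1]), (46, [265, 187, 7, 8], [267.9, 190.4])]
scene
red [(38, [424, 138, 9, 5], [427.9, 139.9]), (433, [411, 154, 34, 30], [427.2, 168.6])]
green [(26, [444, 127, 8, 4], [448.0, 128.6]), (346, [433, 142, 31, 29], [448.1, 156.4])]
blue [(37, [401, 150, 9, 5], [405.4, 152.0]), (483, [387, 166, 37, 32], [404.7, 182.0])]
yellow [(42, [376, 164, 10, 5], [380.7, 166.0]), (641, [358, 180, 43, 34], [378.9, 197.0]), (9, [340, 206, 2, 5], [340.4, 207.8])]
(array([171.48265266, 279.88727951]), 562.5, (18.779062271118164, 35.961524963378906), 81.25383758544922) [ 0.5185 -0.3176  0.012 ]
(array([177.83120728, 249.77388763]), 1475.5, (55.786277770996094, 111.0138931274414), 61.38954162597656) [ 0.454  -0.2823  0.012 ]
(array([215.02702332, 273.16215897]), 538.0, (18.412687301635742, 33.208595275878906), 80.53767395019531) [ 0.547  -0.2502  0.012 ]
(array([256.83782959, 266.52702522]), 526.5, (18.083885192871094, 32.05780029296875), 80.53767395019531) [ 0.5746 -0.1836  0.012 ]
(array([259.71287537, 241.12871265]), 215.5, (15.920595169067383, 47.16476058959961), 84.2894058227539) [ 0.5202 -0.1487  0.012 ]
(array([270.74719238, 295.05965042]), 1930.5, (60.19572830200195, 155.66043090820312), 63.954227447509766) [ 0.6446 -0.1952  0.012 ]
(array([298.06758118, 259.90540314]), 505.5, (17.91948890686035, 31.729001998901367), 80.53767395019531) [ 0.6024 -0.1163  0.012 ]
```

View pics/top0c.png

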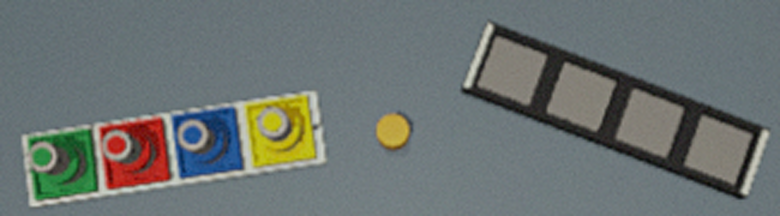

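The crop shows the same order, with white strips at the rail ends and a yellow cylinder at (319,195) between plate and rail. Next I triangulate.

```bash
python3 - <<'E'
from h import *
it,ct=shot("top");i2,c2=shot("scene")
t={"green":(171.9,204.9),"red":(202.8,200),"blue":(234.7,195.9),"yellow":(267.9,190.4)}
s={"green":(448,128.6),"red":(427.9,139.9),"blue":(405.4,152),"yellow":(380.7,166)}
for k in t: print(k,[np.round(v,4) for v in two(ct,t[k],c2,s[k])],onz(ct,t[k],.094).round(4),onz(c2,s[k],.094).round(4))
# floors top: bright warm-grey vs bluish mat: r>=b
x0,y0,x1,y1=345,145,480,225
a=it[y0:y1,x0:x1].astype(int);m=((a[...,0]-a[...,2]>-3)&(a[...,1]>90)&(a[...,1]<190)).astype(np.uint8)
n,_,st,ce=cv2.connectedComponentsWithStats(m,connectivity=4)
F=sorted([(ce[i]+[x0,y0],st[i,4]) for i in range(1,n) if st[i,4]>150],key=lambda f:f[0][0])
S=[(298.07,259.9),(256.84,266.53),(215.03,273.16),(171.48,279.89)]
for f,g in zip(F,S): print(f[0].round(1),f[1],onz(ct,f[0],.012).round(4),[np.round(v,4) for v in two(ct,f[0],c2,g)])
E
```

```text
green [array([0.5254, 0.3223, 0.0958]), np.float64(0.0002)] [0.5257 0.323  0.094 ] [0.5233 0.3248 0.094 ]
red [array([0.5344, 0.253 , 0.0957]), np.float64(0.0004)] [0.5347 0.2536 0.094 ] [0.5324 0.255  0.094 ]
blue [array([0.5418, 0.1826, 0.0953]), np.float64(0.0)] [0.5419 0.1828 0.094 ] [0.5403 0.1841 0.094 ]
yellow [array([0.5518, 0.1094, 0.0953]), np.float64(0.0004)] [0.5521 0.1097 0.094 ] [0.5502 0.1106 0.094 ]
[368. 169.] 514 [ 0.6072 -0.1176  0.012 ] [array([ 0.6062, -0.1177,  0.0161]), np.float64(0.0012)]
[396.6 180. ] 517 [ 0.5796 -0.184   0.012 ] [array([ 0.5786, -0.1842,  0.0159]), np.float64(0.0019)]
[425.2 190.9] 510 [ 0.552  -0.2506  0.012 ] [array([ 0.5512, -0.2505,  0.016 ]), np.float64(0.0015)]
[453.8 201.9] 502 [ 0.5243 -0.3175  0.012 ] [array([ 0.5236, -0.3174,  0.0164]), np.float64(0.0021)]
```

```bash
cat > plan.py <<'E'
# usage: plan.py x y z yawdeg  -> tool-frame shift at the present yaw and after the turn; turn units
import sys;from h import *
s=r.state();T=T_tool(s);x,y,z,w=map(float,sys.argv[1:])
w0=np.degrees(np.arctan2(T[1,0],T[0,0]))
d=np.array([x,y,z])-T[:3,3];c,n=np.cos(np.radians(w)),np.sin(np.radians(w))
print("pos",T[:3,3].round(4),"yaw",w0.round(2),"tilt",np.degrees(T[:2,2]).round(2),"t",round(s["t"],2),"open",round(s["opening"],4),"ff",np.round(s["finger_force"],1),"F",np.round(s["force"],1))
print("now",(T[:3,:3].T@d).round(4),"after turn",np.round([c*d[0]+n*d[1],n*d[0]-c*d[1],-d[2]],4),"turn rz units",round((w0-w)/30,3))
E
python3 -m inch '[[[0,0,0],[0,0,-0.25],-1],[[0,0,0],[0,0,-0.25],-1],[[0,0,0],[0,0,-0.25],-1],[[0,0,0],[0,0,-0.25],-1],[[0,0,0],[0,0,-0.25],-1],[[0,0,0],[0,0,-0.25],-1],[[0,0,0],[0,0,-0.25],-1]]' && python3 plan.py 0.565 -0.22 0.25 67.5
```

```text
t: 1.05
ee_pos: [0.1629, -0.6034, 0.2457]
eef_rot: [-0.0, 0.829, 0.559, -0.0]
force: [0.2, 0.0, -0.5]
opening: 0.0916
finger_force: 0.0
pos [ 0.1629 -0.6034  0.2457] yaw 67.92 tilt [-0.  0.] t 1.05 open 0.0916 ff 0.0 F [ 0.2  0.  -0.5]
now [ 0.5064  0.2285 -0.0043] after turn [ 0.5081  0.2248 -0.0043] turn rz units 0.014
```

```bash
python3 -m inch '[[[0.036,0.016,0],[0,0,0],-1],[[0.036,0.016,0],[0,0,0],-1],[[0.036,0.016,0],[0,0,0],-1],[[0.036,0.016,0],[0,0,0],-1],[[0.036,0.016,0],[0,0,0],-1],[[0.036,0.016,0],[0,0,0],-1],[[0.036,0.016,0],[0,0,0],-1],[[0.036,0.016,0],[0,0,0],-1],[[0.036,0.016,0],[0,0,0],-1],[[0.036,0.016,0],[0,0,0],-1],[[0.036,0.016,0],[0,0,0],-1],[[0.036,0.016,0],[0,0,0],-1],[[0.036,0.016,0],[0,0,0],-1],[[0.036,0.016,0],[0,0,0],-1],[[0,0,0],[0,0,0],-1]]' >/dev/null; python3 - <<'E'
from h import *
im,c=shot("wrist","w1.png");print(c[0].round(3).tolist())
E
python3 plan.py 0.54 0.218 0.25 97.1
```

```text
[[0.927, 0.362, 0.095, 0.593], [-0.374, 0.897, 0.237, -0.151], [0.0, -0.256, 0.967, 0.386], [0.0, 0.0, 0.0, 1.0]]
pos [ 0.5638 -0.2195  0.2456] yaw 67.91 tilt [0.04 0.08] t 2.6 open 0.0917 ff 0.0 F [ 0.3  0.3 -1.4]
now [ 0.3964 -0.1866 -0.0038] after turn [ 0.4371  0.0304 -0.0044] turn rz units -0.973
```

View pics/w1.png

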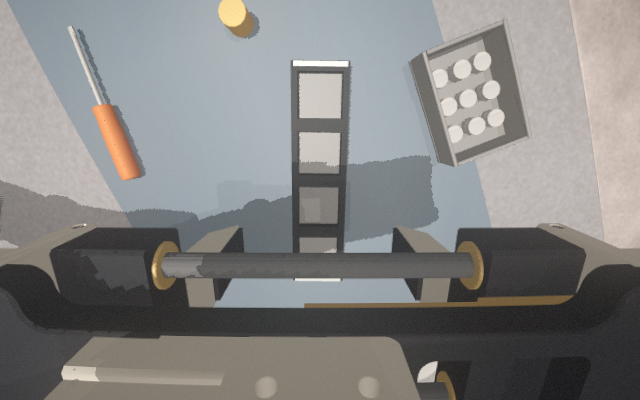

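Wrist view: pocket 1 at (320,95), pocket 2 at (320,153) and pocket 3 at (318,205). The rail lies straight along the tool's x, as planned. I move over the row and check the rail pockets against this picture.

```bash
cat > pk.py <<'E'
from h import *
im=cv2.imread("pics/w1.png")[:,:,::-1]
E
python3 - <<'E'
from h import *
im=np.ascontiguousarray(cv2.imread("pics/w1.png")[:,:,::-1])
C=np.array([[0.927,0.362,0.095,0.593],[-0.374,0.897,0.237,-0.151],[0,-0.256,0.967,0.386],[0,0,0,1]])
# use exact T_tool_cam with the pose then
p=optics.camera_params("wrist");w=np.radians(67.91)
T=np.eye(4);T[:3,:3]=np.array([[np.cos(w),np.sin(w),0],[np.sin(w),-np.cos(w),0],[0,0,-1]]);T[:3,3]=[.5638,-.2195,.2456]
cw=(T@np.array(p["T_tool_cam"]),np.array(p["mtx"]),p["k1"])
ct=(np.linalg.inv(np.array(optics.camera_params("top")["world_to_cam"])),np.array(optics.camera_params("top")["mtx"]),optics.camera_params("top")["k1"])
f=floors(im[:230],(285,55,355,230),90,250,400)
tp=[(368,169),(396.6,180),(425.2,190.9)]
print([(v[0],v[1]) for v in f])
for v in sorted(f,key=lambda v:v[0][1]):
  if v[2][0]>25: print(v[0].round(1),v[2],onz(cw,v[0],.012).round(4),[[np.round(q,4) for q in two(cw,v[0],ct,u)] for u in tp[:2]])
E
python3 -m inch '[[[0.033,-0.0155,0],[0,0,0],-1],[[0.033,-0.0155,0],[0,0,0],-1],[[0.033,-0.0155,0],[0,0,0],-1],[[0.033,-0.0155,0],[0,0,0],-1],[[0.033,-0.0155,0],[0,0,0],-1],[[0.033,-0.0155,0],[0,0,0],-1],[[0.033,-0.0155,0],[0,0,0],-1],[[0.033,-0.0155,0],[0,0,0],-1],[[0.033,-0.0155,0],[0,0,0],-1],[[0.033,-0.0155,0],[0,0,0],-1],[[0.033,-0.0155,0],[0,0,0],-1],[[0.033,-0.0155,0],[0,0,0],-1],[[0,0,0],[0,0,-0.243],-1],[[0,0,0],[0,0,-0.243],-1],[[0,0,0],[0,0,-0.243],-1],[[0,0,0],[0,0,-0.243],-1],[[0,0,0],[0,0,0],-1]]' >/dev/null; python3 - <<'E'
from h import *
im,c=shot("wrist","w2.png");msk=np.zeros_like(im);msk[:235]=1
ct=(np.linalg.inv(np.array(optics.camera_params("top")["world_to_cam"])),np.array(optics.camera_params("top")["mtx"]),optics.camera_params("top")["k1"])
t={"green":(171.9,204.9),"red":(202.8,200),"blue":(234.7,195.9),"yellow":(267.9,190.4)}
for k in t:
  for b in blobs(im*msk,k):
    if b[0]>15: print(k,b,onz(c,b[2],.094).round(4),[np.round(v,4) for v in two(c,b[2],ct,t[k])])
E
python3 plan.py 0.5254 0.3225 0.17 97.1
```

```text
[(array([318.5, 205. ]), 1352.0)]
[318.5 205. ] (36.0, 39.0) [ 0.5515 -0.2551  0.012 ] [[array([ 0.5691, -0.1188,  0.3828]), np.float64(0.0827)], [array([ 0.5624, -0.1772,  0.2132]), np.float64(0.0502)]]
red (276, [616, 0, 24, 13], [627.8, 5.5]) [0.8229 0.437  0.094 ] [array([0.4839, 0.2099, 0.4407]), np.float64(0.0847)]
red (1673, [293, 125, 49, 48], [317.1, 146.4]) [0.5362 0.2616 0.094 ] [array([0.5369, 0.2596, 0.0702]), np.float64(0.0011)]
red (214, [309, 147, 17, 16], [317.3, 154.6]) [0.5374 0.2532 0.094 ] [array([0.5361, 0.2535, 0.0931]), np.float64(0.0027)]
yellow (164, [296, 229, 44, 6], [320.3, 232.1]) [0.5509 0.1675 0.094 ] [array([ 0.5618,  0.1228, -0.0167]), np.float64(0.0091)]
pos [0.5412 0.2129 0.2456] yaw 96.53 tilt [-0.01 -0.03] t 4.35 open 0.0919 ff 0.0 F [-0.3 -0.2  0.4]
now [ 0.1107 -0.0032  0.0755] after turn [ 0.1107 -0.0021  0.0756] turn rz units -0.019
```

View pics/w2.png

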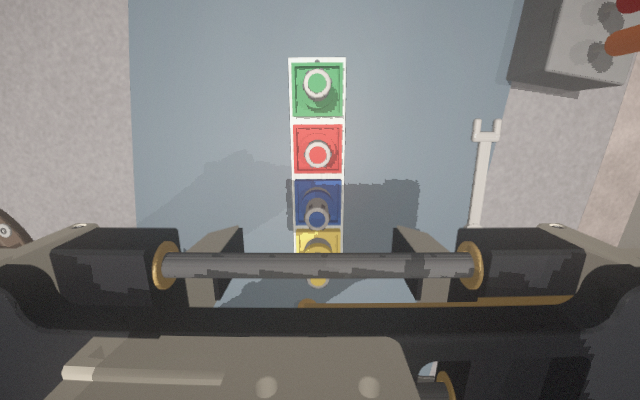

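The view shows the row from the top down: green (317,82), red (317,154), blue (317,217), yellow partly hidden. The wrist view agrees with the fixed cameras to about 3 mm, and the holder tops come out at z≈0.094 as expected. Pick green.

```bash
python3 -m inch '[[[0.028,-0.0005,0],[0,0,-0.019],-1],[[0.028,-0.0005,0],[0,0,0],-1],[[0.028,-0.0005,0],[0,0,0],-1],[[0.027,0,0],[0,0,0],-1],[[0,0,0.03],[0,0,0],-1],[[0,0,0.035],[0,0,0],-1],[[0,0,0.035],[0,0,0],-1],[[0,0,0.035],[0,0,0],-1],[[0,0,0.02],[0,0,0],-1],[[0,0,0.013],[0,0,0],-1],[[0,0,0],[0,0,0],-1]]' 40 >/dev/null; python3 plan.py 0.526 0.3225 0.077 97.1
python3 -m inch '[[[0,0,0],[0,0,0],1],[[0,0,0],[0,0,0],1],[[0,0,0],[0,0,0],1],[[0,0,0],[0,0,0],1],[[0,0,0],[0,0,0],1],[[0,0,0],[0,0,0],1],[[0,0,0],[0,0,0],1]]' 40; python3 plan.py 0.526 0.3225 0.2 97.1; python3 -c "
from h import *
shot('scene','s1.png')"
```

```text
pos [0.525  0.3232 0.0762] yaw 97.2 tilt [-0.11 -0.11] t 5.45 open 0.0918 ff 0.0 F [-0.3  0.1  0.4]
now [-0.0008  0.0009 -0.0008] after turn [-0.0008  0.0009 -0.0008] turn rz units 0.003
t: 6.15
ee_pos: [0.5255, 0.3242, 0.0778]
eef_rot: [0.0, 0.66, 0.751, -0.0]
force: [-0.1, -0.2, 1.0]
opening: 0.0401
finger_force: 0.0
pos [0.5255 0.3242 0.0778] yaw 97.34 tilt [ 0. -0.] t 6.15 open 0.0401 ff 0.0 F [-0.1 -0.2  1. ]
now [-0.0017  0.0003 -0.1222] after turn [-0.0017  0.0003 -0.1222] turn rz units 0.008
```

View pics/s1.png

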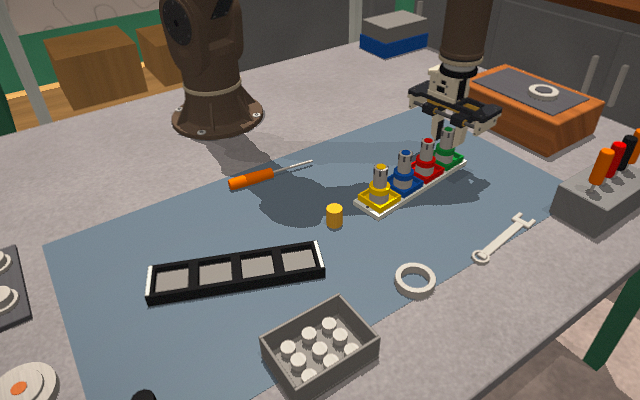

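The jaws straddle the green neck at (448,135) and are still closing. I let them finish and then lift.

```bash
python3 -m inch '[[[0,0,0],[0,0,0],1],[[0,0,0],[0,0,0],1],[[0,0,0],[0,0,0],1],[[0,0,0],[0,0,0],1]]' 40; python3 -m inch '[[[0,0,-0.01],[0,0,0],1],[[0,0,-0.02],[0,0,0],1],[[0,0,-0.03],[0,0,0],1],[[0,0,-0.03],[0,0,0],1],[[0,0,-0.025],[0,0,0],1],[[0,0,0],[0,0,0],1]]' >/dev/null; python3 plan.py 0.5245 -0.3185 0.19 67.5
```

```text
t: 6.6
ee_pos: [0.5257, 0.3242, 0.0777]
eef_rot: [0.0, 0.66, 0.751, 0.0]
force: [1.2, 0.0, -0.8]
opening: 0.0274
finger_force: 39.9
pos [0.5264 0.3257 0.1967] yaw 97.35 tilt [0.25 0.19] t 7.2 open 0.0272 ff 39.9 F [ 0.4 -0.1 -3.3]
now [-0.6387 -0.0844  0.0045] after turn [-0.5959  0.2448  0.0067] turn rz units 0.995
```

```bash
python3 -m inch '[[[-0.0188,-0.0025,0],[0,0,0],1],[[-0.0376,-0.005,0],[0,0,0],1],[[-0.0376,-0.005,0],[0,0,0],1],[[-0.0376,-0.005,0],[0,0,0],1],[[-0.0376,-0.005,0],[0,0,0],1],[[-0.0376,-0.005,0],[0,0,0],1],[[-0.0376,-0.005,0],[0,0,0],1],[[-0.0376,-0.005,0],[0,0,0],1],[[-0.0376,-0.005,0],[0,0,0],1],[[-0.0376,-0.005,0],[0,0,0],1],[[-0.0376,-0.005,0],[0,0,0],1],[[-0.0376,-0.005,0],[0,0,0],1],[[-0.0376,-0.005,0],[0,0,0],1],[[-0.0376,-0.005,0],[0,0,0],1],[[-0.0376,-0.005,0],[0,0,0],1],[[-0.0376,-0.005,0],[0,0,0],1],[[-0.0376,-0.005,0],[0,0,0],1],[[-0.0188,-0.0025,0],[0,0,0],1],[[0,0,0],[0,0,0.25],1],[[0,0,0],[0,0,0.25],1]]' >/dev/null;  python3 -m inch '[[[0,0,0],[0,0,0.25],1],[[0,0,0],[0,0,0.245],1],[[0,0,0],[0,0,0],1]]' >/dev/null; python3 plan.py 0.5245 -0.3185 0.0735 67.5;python3 -c "
from h import *
shot('scene','s2.png')
im,c=shot('wrist');cv2.imwrite('pics/s2.png',np.vstack([cv2.imread('pics/s2.png')[150:350],im[150:,:,::-1]]))"
```

```text
pos [ 0.5225 -0.3195  0.1918] yaw 67.43 tilt [-0.09  0.06] t 9.5 open 0.0272 ff 39.9 F [ 0.3 -0.  -4.4]
now [0.0017 0.0017 0.1183] after turn [0.0017 0.0015 0.1183] turn rz units -0.002
```

View pics/s2.png

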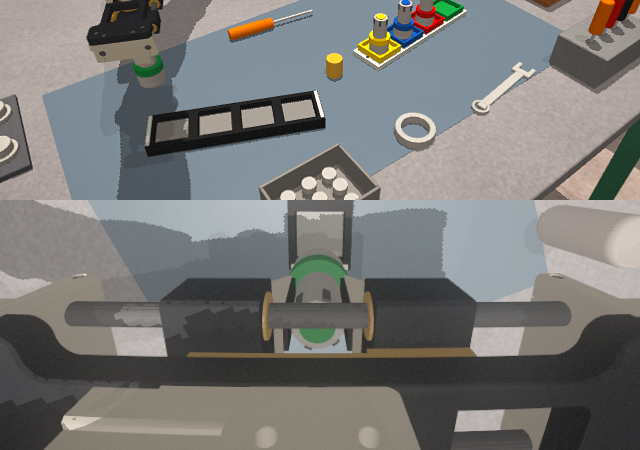

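Green is held upright above pocket 4. Lower to about 6 mm above the floor and read the pose.

```bash
python3 -m inch '[[[0.002,0.0015,0.02],[0,0,0],1],[[0,0,0.03],[0,0,0],1],[[0,0,0.03],[0,0,0],1],[[0,0,0.02],[0,0,0],1],[[0,0,0.012],[0,0,0],1],[[0,0,0],[0,0,0],1]]' >/dev/null; python3 plan.py 0.5245 -0.3185 0.0737 67.5;python3 -m inch '[[[0,0,0.003],[0,0,0],1],[[0,0,0.001],[0,0,0],1],[[0,0,0],[0,0,0],1]]';python3 plan.py 0.5245 -0.3185 0.0737 67.5
```

```text
pos [ 0.524  -0.3187  0.0791] yaw 67.6 tilt [-0.15  0.1 ] t 10.2 open 0.0276 ff 39.9 F [-0.3  0.4 -2.4]
now [0.0004 0.0004 0.0054] after turn [0.0004 0.0004 0.0054] turn rz units 0.003
t: 10.5
ee_pos: [0.5255, -0.3196, 0.0776]
eef_rot: [0.001, 0.831, 0.556, 0.0]
force: [0.3, 0.1, -2.9]
opening: 0.0275
finger_force: 39.9
pos [ 0.5255 -0.3196  0.0776] yaw 67.51 tilt [ 0.07 -0.04] t 10.5 open 0.0275 ff 39.9 F [ 0.3  0.1 -2.9]
now [ 0.0006 -0.0014  0.0039] after turn [ 0.0006 -0.0014  0.0039] turn rz units 0.0
```

```bash
for i in 1; do python3 -m inch '[[[0,0,0.001],[0,0,0],1],[[0,0,0.001],[0,0,0],1],[[0,0,0],[0,0,0],1]]' | grep -E "ee_pos|^force"; done; python3 -m inch '[[[0,0,0.001],[0,0,0],1],[[0,0,0],[0,0,0],1]]' | grep -E "ee_pos|^force"; python3 -m inch '[[[0,0,0.0005],[0,0,0],1],[[0,0,0],[0,0,0],1]]' | grep -E "ee_pos|^force"
```

```text
ee_pos: [0.525, -0.3194, 0.0748]
force: [1.1, -0.3, -3.7]
ee_pos: [0.5251, -0.3193, 0.0737]
force: [-0.1, -0.7, -3.0]
ee_pos: [0.5252, -0.3194, 0.0736]
force: [-1.9, 0.1, 2.8]
```

Contact: Fz went from −3.5 to +2.8 N at the floor. Release, retreat, and head for red.

```bash
python3 -m inch '[[[0,0,0],[0,0,0],-1],[[0,0,0],[0,0,0],-1],[[0,0,0],[0,0,0],-1],[[0,0,0],[0,0,0],-1],[[0,0,-0.01],[0,0,0],-1],[[0,0,-0.03],[0,0,0],-1],[[0,0,-0.04],[0,0,0],-1],[[0,0,-0.04],[0,0,0],-1],[[0,0,0],[0,0,-0.245],-1],[[0,0,0],[0,0,-0.25],-1],[[0,0,0],[0,0,-0.25],-1],[[0,0,0],[0,0,-0.25],-1],[[0,0,0],[0,0,0],-1]]' >/dev/null;python3 plan.py 0.5353 0.253 0.19 97.2; python3 -c "
from h import *
im,c=shot('scene');cv2.imwrite('pics/s3.png',im[220:320,130:340,::-1].repeat(3,0).repeat(3,1))"
```

```text
pos [ 0.525  -0.3195  0.1939] yaw 97.45 tilt [ 0.03 -0.01] t 12.5 open 0.0918 ff 0.0 F [ 0.3  0.  -0. ]
now [0.5663 0.0845 0.0038] after turn [0.5667 0.082  0.0039] turn rz units 0.008
```

View pics/s3.png

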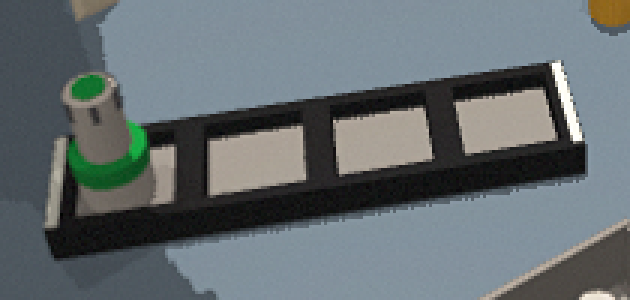

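Green stands upright in pocket 4, perhaps a little to the outer side. I check the centring numerically while the arm goes on to red.

```bash
python3 -m inch '[[[0.0168,0.0024,0],[0,0,0],-1],[[0.0354,0.0053,0],[0,0,0],-1],[[0.0354,0.0053,0],[0,0,0],-1],[[0.0354,0.0053,0],[0,0,0],-1],[[0.0354,0.0053,0],[0,0,0],-1],[[0.0354,0.0053,0],[0,0,0],-1],[[0.0354,0.0053,0],[0,0,0],-1],[[0.0354,0.0053,0],[0,0,0],-1],[[0.0354,0.0053,0],[0,0,0],-1],[[0.0354,0.0053,0],[0,0,0],-1],[[0.0354,0.0053,0],[0,0,0],-1],[[0.0354,0.0053,0],[0,0,0],-1],[[0.0354,0.0053,0],[0,0,0],-1],[[0.0354,0.0053,0],[0,0,0],-1],[[0.0354,0.0053,0],[0,0,0],-1],[[0.0354,0.0053,0],[0,0,0],-1],[[0.0184,0.0026,0],[0,0,0],-1],[[0,0,0],[0,0,0.008],-1]]' >/dev/null;python3 plan.py 0.5353 0.253 0.077 97.2; python3 - <<'E'
from h import *
it,ct=shot("top");i2,c2=shot("scene")
def dark(im,b):
    x0,y0,x1,y1=b;a=im[y0:y1,x0:x1].max(2)<62
    m=cv2.morphologyEx(a.astype(np.uint8),cv2.MORPH_OPEN,np.ones((3,3)))
    n,l,st,_=cv2.connectedComponentsWithStats(m);k=1+np.argmax(st[1:,4])
    c=max(cv2.findContours((l==k).astype(np.uint8),cv2.RETR_EXTERNAL,cv2.CHAIN_APPROX_NONE)[0],key=cv2.contourArea)
    return cv2.boxPoints(cv2.minAreaRect(c))+[x0,y0]
q=dark(it,(340,140,485,228));P=np.array([onz(ct,u,.024) for u in q])
print(q.round(1).tolist(),P.round(4).tolist(),P.mean(0).round(4),[np.linalg.norm(P[i]-P[i-1]).round(4) for i in range(4)])
m1=np.zeros_like(it);m1[150:225,420:480]=1;m2=np.zeros_like(i2);m2[230:300,140:200]=1
a=blobs(it*m1,"green");b=blobs(i2*m2,"green");print(a,b)
a=min(a,key=lambda v:v[0] if v[0]>20 else 999);b=min(b,key=lambda v:v[2][1]);print(onz(ct,a[2],.09).round(4),[np.round(v,4) for v in two(ct,a[2],c2,b[2])])
E
```

```text
pos [0.5343 0.2581 0.1936] yaw 97.29 tilt [-0.02  0.14] t 14.35 open 0.0919 ff 0.0 F [ 1.1  0.4 -0.6]
now [-0.0055  0.0004  0.1166] after turn [-0.0052  0.0004  0.1166] turn rz units 0.003
[[350.6, 179.2], [361.6, 150.3], [462.8, 189.0], [451.7, 217.8]] [[0.5824, -0.0751, 0.024], [0.6499, -0.1031, 0.024], [0.5529, -0.3372, 0.024], [0.4861, -0.3075, 0.024]] [ 0.5678 -0.2057  0.024 ] [np.float64(0.2515), np.float64(0.0731), np.float64(0.2534), np.float64(0.0731)]
[(118, [449, 192, 18, 19], [455.7, 202.3]), (38, [461, 196, 7, 7], [464.4, 198.9])] [(68, [154, 245, 11, 8], [158.9, 248.5]), (293, [152, 260, 28, 23], [166.9, 273.8])]
[ 0.5229 -0.3211  0.09  ] [array([ 0.5226, -0.3214,  0.0911]), np.float64(0.0013)]
```

Green is at (0.523, −0.321) with its top at 0.091, so it sits on the floor a few mm off centre and clear of the walls. Allowing for the inner wall hiding some floor in the top view, I move the remaining pocket targets about 1.5 mm inward. Now pick red.

```bash
python3 -m inch '[[[-0.0045,0.0005,0.02],[0,0,0],-1],[[0,0,0.035],[0,0,0],-1],[[0,0,0.035],[0,0,0],-1],[[0,0,0.02],[0,0,0],-1],[[0,0,0.0065],[0,0,0],-1],[[0,0,0],[0,0,0],-1]]' >/dev/null;python3 plan.py 0.5353 0.253 0.077 97.2; python3 -m inch '[[[0,0,0],[0,0,0],1],[[0,0,0],[0,0,0],1],[[0,0,0],[0,0,0],1],[[0,0,0],[0,0,0],1],[[0,0,0],[0,0,0],1],[[0,0,0],[0,0,0],1],[[0,0,0],[0,0,0],1],[[0,0,0],[0,0,0],1],[[0,0,0],[0,0,0],1],[[0,0,0],[0,0,0],1],[[0,0,0],[0,0,0],1]]' 40;  python3 -m inch '[[[0,0,-0.01],[0,0,0],1],[[0,0,-0.02],[0,0,0],1],[[0,0,-0.03],[0,0,0],1],[[0,0,-0.03],[0,0,0],1],[[0,0,-0.025],[0,0,0],1],[[0,0,0],[0,0,0],1]]' >/dev/null; python3 plan.py 0.552 -0.2495 0.19 67.5
```

```text
pos [0.5373 0.2475 0.0763] yaw 97.0 tilt [-0.07 -0.07] t 15.05 open 0.0917 ff 0.0 F [-0.1 -0.1 -1.1]
now [ 0.0057 -0.0013 -0.0007] after turn [ 0.0057 -0.0012 -0.0007] turn rz units -0.007
t: 16.15
ee_pos: [0.5374, 0.2486, 0.0766]
eef_rot: [-0.0, 0.662, 0.75, -0.0]
force: [-0.2, -0.2, -1.2]
opening: 0.0275
finger_force: 40.0
pos [0.539  0.25   0.1959] yaw 97.1 tilt [0.32 0.17] t 16.75 open 0.0271 ff 40.0 F [ 0.2  0.7 -3.1]
now [-0.4973 -0.0489  0.0044] after turn [-0.4565  0.2031  0.0059] turn rz units 0.987
```

```bash
python3 -m inch '[[[-0.0178,-0.0019,0],[0,0,0],1],[[-0.0358,-0.0037,0],[0,0,0],1],[[-0.0358,-0.0037,0],[0,0,0],1],[[-0.0358,-0.0037,0],[0,0,0],1],[[-0.0358,-0.0037,0],[0,0,0],1],[[-0.0358,-0.0037,0],[0,0,0],1],[[-0.0358,-0.0037,0],[0,0,0],1],[[-0.0358,-0.0037,0],[0,0,0],1],[[-0.0358,-0.0037,0],[0,0,0],1],[[-0.0358,-0.0037,0],[0,0,0],1],[[-0.0358,-0.0037,0],[0,0,0],1],[[-0.0358,-0.0037,0],[0,0,0],1],[[-0.0358,-0.0037,0],[0,0,0],1],[[-0.0358,-0.0037,0],[0,0,0],1],[[-0.0174,-0.0015,0],[0,0,0],1],[[0,0,0],[0,0,0.25],1],[[0,0,0],[0,0,0.25],1],[[0,0,0],[0,0,0.245],1],[[0,0,0],[0,0,0.245],1],[[0,0,0],[0,0,0],1]]' >/dev/null; python3 -m inch '[[[0,0,0],[0,0,0],1],[[0,0,0],[0,0,0],1]]' >/dev/null; python3 plan.py 0.5498 -0.2531 0.0726 67.5
```

```text
pos [ 0.5482 -0.2542  0.1914] yaw 67.59 tilt [-0.03  0.02] t 18.95 open 0.0273 ff 40.0 F [-0.   0.7 -2.8]
now [0.0016 0.0011 0.1188] after turn [0.0016 0.0011 0.1188] turn rz units 0.003
```

```bash
python3 -m inch '[[[0.0015,0.001,0.02],[0,0,0],1],[[0,0,0.03],[0,0,0],1],[[0,0,0.03],[0,0,0],1],[[0,0,0.02],[0,0,0],1],[[0,0,0.012],[0,0,0],1],[[0,0,0.004],[0,0,0],1],[[0,0,0],[0,0,0],1],[[0,0,0.001],[0,0,0],1],[[0,0,0],[0,0,0],1]]' | grep -E "ee_pos|^force";python3 -m inch '[[[0,0,0.001],[0,0,0],1],[[0,0,0],[0,0,0],1]]' | grep -E "ee_pos|^force"; python3 -m inch '[[[0,0,0.0005],[0,0,0],1],[[0,0,0],[0,0,0],1]]' | grep -E "ee_pos|^force"
```

```text
ee_pos: [0.5505, -0.2537, 0.0757]
force: [0.9, 0.7, -2.4]
ee_pos: [0.55, -0.2536, 0.0741]
force: [0.0, -0.5, -3.0]
ee_pos: [0.5498, -0.2535, 0.0733]
force: [0.6, -0.1, -3.2]
```

```bash
python3 -m inch '[[[0,0,0.0006],[0,0,0],1],[[0,0,0],[0,0,0],1]]' | grep -E "ee_pos|^force"; python3 -m inch '[[[0,0,0.0003],[0,0,0],1],[[0,0,0],[0,0,0],1]]' | grep -E "ee_pos|^force"
```

```text
ee_pos: [0.5498, -0.2535, 0.0726]
force: [-0.1, 0.6, -2.2]
ee_pos: [0.5498, -0.2535, 0.0726]
force: [-1.2, 0.6, 1.6]
```

Contact. Release, lift and turn.

```bash
python3 -m inch '[[[0,0,0],[0,0,0],-1],[[0,0,0],[0,0,0],-1],[[0,0,0],[0,0,0],-1],[[0,0,0],[0,0,0],-1],[[0,0,-0.01],[0,0,0],-1],[[0,0,-0.03],[0,0,0],-1],[[0,0,-0.04],[0,0,0],-1],[[0,0,-0.04],[0,0,0],-1],[[0,0,0],[0,0,-0.245],-1],[[0,0,0],[0,0,-0.25],-1],[[0,0,0],[0,0,-0.25],-1],[[0,0,0],[0,0,-0.25],-1],[[0,0,0],[0,0,0],-1],[[0,0,0],[0,0,0],-1]]' >/dev/null;python3 plan.py 0.5428 0.1826 0.19 97.2
```

```text
pos [ 0.5498 -0.2536  0.1928] yaw 97.02 tilt [ 0.02 -0.  ] t 22.05 open 0.0917 ff 0.0 F [0.2 0.1 0.2]
now [0.4338 0.0463 0.0028] after turn [0.4336 0.0477 0.0028] turn rz units -0.006
```

```bash
python3 -m inch '[[[0.018,0.002,0],[0,0,0],-1],[[0.0361,0.0039,0],[0,0,0],-1],[[0.0361,0.0039,0],[0,0,0],-1],[[0.0361,0.0039,0],[0,0,0],-1],[[0.0361,0.0039,0],[0,0,0],-1],[[0.0361,0.0039,0],[0,0,0],-1],[[0.0361,0.0039,0],[0,0,0],-1],[[0.0361,0.0039,0],[0,0,0],-1],[[0.0361,0.0039,0],[0,0,0],-1],[[0.0361,0.0039,0],[0,0,0],-1],[[0.0361,0.0039,0],[0,0,0],-1],[[0.0361,0.0039,0],[0,0,0],-1],[[0.018,0.002,0],[0,0,0],-1],[[0,0,0],[0,0,0],-1],[[0,0,0],[0,0,0],-1],[[0,0,0],[0,0,0],-1]]' >/dev/null;python3 plan.py 0.5428 0.1826 0.077 97.2; python3 - <<'E'
from h import *
it,ct=shot("top");i2,c2=shot("scene","s4.png")
m1=np.zeros_like(it);m1[145:225,345:480]=1;m2=np.zeros_like(i2);m2[220:300,140:330]=1
for k in("green","red"):
    a=min([v for v in blobs(it*m1,k) if v[0]>20],key=lambda v:v[0]);b=min(blobs(i2*m2,k),key=lambda v:v[2][1])
    print(k,[np.round(v,4) for v in two(ct,a[2],c2,b[2])])
E
```

```text
pos [0.5416 0.1809 0.1922] yaw 97.14 tilt [-0.01 -0.06] t 23.65 open 0.0918 ff 0.0 F [ 0.4 -0.1 -0.5]
now [0.0017 0.0014 0.1152] after turn [0.0016 0.0014 0.1152] turn rz units -0.002
green [array([ 0.5226, -0.3214,  0.0911]), np.float64(0.0013)]
red [array([ 0.5489, -0.2492,  0.0907]), np.float64(0.0014)]
```

View pics/s4.png

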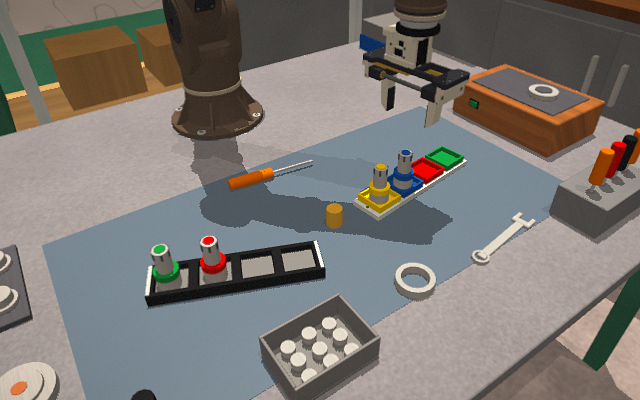

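Green (160,262) and red (210,255) stand upright in pockets 4 and 3. Pick blue.

```bash
python3 -m inch '[[[0.0015,0.001,0.02],[0,0,0],-1],[[0,0,0.035],[0,0,0],-1],[[0,0,0.035],[0,0,0],-1],[[0,0,0.02],[0,0,0],-1],[[0,0,0.005],[0,0,0],-1],[[0,0,0],[0,0,0],1],[[0,0,0],[0,0,0],1],[[0,0,0],[0,0,0],1],[[0,0,0],[0,0,0],1],[[0,0,0],[0,0,0],1],[[0,0,0],[0,0,0],1],[[0,0,0],[0,0,0],1],[[0,0,0],[0,0,0],1],[[0,0,0],[0,0,0],1],[[0,0,0],[0,0,0],1],[[0,0,0],[0,0,0],1]]' 40;  python3 -m inch '[[[0,0,-0.01],[0,0,0],1],[[0,0,-0.02],[0,0,0],1],[[0,0,-0.03],[0,0,0],1],[[0,0,-0.03],[0,0,0],1],[[0,0,-0.025],[0,0,0],1],[[0,0,0],[0,0,0],1],[[0,0,0],[0,0,0],1]]' >/dev/null; python3 plan.py 0.581 -0.183 0.19 67.5
```

```text
t: 25.35
ee_pos: [0.5426, 0.1837, 0.0773]
eef_rot: [0.0, 0.661, 0.75, 0.0]
force: [0.3, 0.0, 0.2]
opening: 0.0275
finger_force: 39.9
pos [0.5422 0.1834 0.1923] yaw 97.24 tilt [ 0.01 -0.02] t 26.05 open 0.0273 ff 39.9 F [-0.4 -0.  -2.9]
now [-0.3684 -0.0077  0.0024] after turn [-0.3237  0.176   0.0023] turn rz units 0.991
```

```bash
python3 -m inch '[[[-0.0184,-0.0004,0],[0,0,0],1],[[-0.0367,-0.0008,0],[0,0,0],1],[[-0.0367,-0.0008,0],[0,0,0],1],[[-0.0367,-0.0008,0],[0,0,0],1],[[-0.0367,-0.0008,0],[0,0,0],1],[[-0.0367,-0.0008,0],[0,0,0],1],[[-0.0367,-0.0008,0],[0,0,0],1],[[-0.0367,-0.0008,0],[0,0,0],1],[[-0.0367,-0.0008,0],[0,0,0],1],[[-0.0367,-0.0008,0],[0,0,0],1],[[-0.0184,-0.0004,0],[0,0,0],1],[[0,0,0],[0,0,0.25],1],[[0,0,0],[0,0,0.25],1],[[0,0,0],[0,0,0.245],1],[[0,0,0],[0,0,0.245],1],[[0,0,0],[0,0,0],1],[[0,0,0],[0,0,0],1],[[0,0,0],[0,0,0],1]]' >/dev/null; python3 plan.py 0.581 -0.183 0.0733 67.5
```

```text
pos [ 0.5804 -0.1814  0.1915] yaw 67.72 tilt [-0.08  0.02] t 27.85 open 0.0272 ff 39.9 F [-0.8 -0.  -3.8]
now [-0.0012  0.0013  0.1182] after turn [-0.0012  0.0012  0.1182] turn rz units 0.007
```

```bash
python3 -m inch '[[[0,0.001,0.02],[0,0,0],1],[[0,0,0.03],[0,0,0],1],[[0,0,0.03],[0,0,0],1],[[0,0,0.02],[0,0,0],1],[[0,0,0.012],[0,0,0],1],[[0,0,0.004],[0,0,0],1],[[0,0,0],[0,0,0],1],[[0,0,0.001],[0,0,0],1],[[0,0,0],[0,0,0],1]]' | grep -E "ee_pos|^force";python3 -m inch '[[[0,0,0.001],[0,0,0],1],[[0,0,0],[0,0,0],1]]' | grep -E "ee_pos|^force"; python3 -m inch '[[[0,0,0.0005],[0,0,0],1],[[0,0,0],[0,0,0],1]]' | grep -E "ee_pos|^force"
```

```text
ee_pos: [0.5825, -0.182, 0.0763]
force: [-0.1, 0.6, -3.6]
ee_pos: [0.582, -0.182, 0.0747]
force: [-0.2, 0.0, -3.5]
ee_pos: [0.5818, -0.1819, 0.0739]
force: [0.7, -0.2, -3.7]
```

```bash
python3 -m inch '[[[0,0,0.0006],[0,0,0],1],[[0,0,0],[0,0,0],1]]' | grep -E "ee_pos|^force"; python3 -m inch '[[[0,0,0.0003],[0,0,0],1],[[0,0,0],[0,0,0],1]]' | grep -E "ee_pos|^force"
```

```text
ee_pos: [0.5819, -0.1819, 0.0733]
force: [-0.2, 0.6, -3.0]
ee_pos: [0.5819, -0.1819, 0.0733]
force: [-0.8, -0.0, 1.9]
```

Contact. Release, lift, turn and go to yellow.

```bash
python3 -m inch '[[[0,0,0],[0,0,0],-1],[[0,0,0],[0,0,0],-1],[[0,0,0],[0,0,0],-1],[[0,0,0],[0,0,0],-1],[[0,0,-0.01],[0,0,0],-1],[[0,0,-0.03],[0,0,0],-1],[[0,0,-0.04],[0,0,0],-1],[[0,0,-0.04],[0,0,0],-1],[[0,0,0],[0,0,-0.245],-1],[[0,0,0],[0,0,-0.25],-1],[[0,0,0],[0,0,-0.25],-1],[[0,0,0],[0,0,-0.25],-1],[[0,0,0],[0,0,0],-1],[[0,0,0],[0,0,0],-1]]' >/dev/null;python3 plan.py 0.553 0.1096 0.19 97.2
```

```text
pos [ 0.5818 -0.182   0.1934] yaw 97.17 tilt [0.02 0.  ] t 30.95 open 0.0917 ff 0.0 F [ 0.1 -0.6 -0.7]
now [0.2929 0.0078 0.0034] after turn [0.2929 0.008  0.0034] turn rz units -0.001
```

```bash
python3 -m inch '[[[0.0183,0.0005,0],[0,0,0],-1],[[0.0366,0.001,0],[0,0,0],-1],[[0.0366,0.001,0],[0,0,0],-1],[[0.0366,0.001,0],[0,0,0],-1],[[0.0366,0.001,0],[0,0,0],-1],[[0.0366,0.001,0],[0,0,0],-1],[[0.0366,0.001,0],[0,0,0],-1],[[0.0366,0.001,0],[0,0,0],-1],[[0.0183,0.0005,0],[0,0,0],-1],[[0,0,0],[0,0,0],-1],[[0,0,0],[0,0,0],-1],[[0,0,0],[0,0,0],-1]]' >/dev/null;python3 plan.py 0.553 0.1096 0.077 97.2
```

```text
pos [0.552  0.1086 0.1929] yaw 97.29 tilt [-0.01 -0.05] t 32.15 open 0.0917 ff 0.0 F [ 0.7 -0.4  0.4]
now [0.001  0.0011 0.1159] after turn [0.0009 0.0011 0.1159] turn rz units 0.003
```

```bash
python3 -m inch '[[[0.0005,0.0005,0.02],[0,0,0],-1],[[0,0,0.035],[0,0,0],-1],[[0,0,0.035],[0,0,0],-1],[[0,0,0.02],[0,0,0],-1],[[0,0,0.006],[0,0,0],-1],[[0,0,0],[0,0,0],1],[[0,0,0],[0,0,0],1],[[0,0,0],[0,0,0],1],[[0,0,0],[0,0,0],1],[[0,0,0],[0,0,0],1],[[0,0,0],[0,0,0],1],[[0,0,0],[0,0,0],1],[[0,0,0],[0,0,0],1],[[0,0,0],[0,0,0],1],[[0,0,0],[0,0,0],1],[[0,0,0],[0,0,0],1]]' 40;  python3 -m inch '[[[0,0,-0.01],[0,0,0],1],[[0,0,-0.02],[0,0,0],1],[[0,0,-0.03],[0,0,0],1],[[0,0,-0.03],[0,0,0],1],[[0,0,-0.025],[0,0,0],1],[[0,0,0],[0,0,0],1],[[0,0,0],[0,0,0],1]]' >/dev/null; python3 plan.py 0.6085 -0.117 0.19 67.5
```

```text
t: 33.75
ee_pos: [0.5525, 0.1101, 0.0769]
eef_rot: [0.0, 0.66, 0.751, 0.0]
force: [0.0, -1.2, -1.0]
opening: 0.0275
finger_force: 40.0
pos [0.5523 0.1099 0.1923] yaw 97.39 tilt [ 0.04 -0.01] t 34.45 open 0.0275 ff 40.0 F [-0.2 -0.9 -2.4]
now [-0.2322  0.0265  0.0024] after turn [-0.1881  0.1387  0.0023] turn rz units 0.996
```

```bash
python3 -m inch '[[[-0.0166,0.0019,0],[0,0,0],1],[[-0.0332,0.0038,0],[0,0,0],1],[[-0.0332,0.0038,0],[0,0,0],1],[[-0.0332,0.0038,0],[0,0,0],1],[[-0.0332,0.0038,0],[0,0,0],1],[[-0.0332,0.0038,0],[0,0,0],1],[[-0.0332,0.0038,0],[0,0,0],1],[[-0.0166,0.0019,0],[0,0,0],1],[[0,0,0],[0,0,0.25],1],[[0,0,0],[0,0,0.25],1],[[0,0,0],[0,0,0.245],1],[[0,0,0],[0,0,0.25],1],[[0,0,0],[0,0,0],1],[[0,0,0],[0,0,0],1],[[0,0,0],[0,0,0],1]]' >/dev/null; python3 plan.py 0.6085 -0.117 0.0729 67.5
```

```text
pos [ 0.6085 -0.1166  0.1915] yaw 67.74 tilt [-0.05  0.01] t 35.95 open 0.0272 ff 40.0 F [-0.7 -0.1 -2.3]
now [-0.0003  0.0002  0.1186] after turn [-4.000e-04  1.000e-04  1.186e-01] turn rz units 0.008
```

```bash
python3 -m inch '[[[0,0,0.02],[0,0,0],1],[[0,0,0.03],[0,0,0],1],[[0,0,0.03],[0,0,0],1],[[0,0,0.02],[0,0,0],1],[[0,0,0.012],[0,0,0],1],[[0,0,0.004],[0,0,0],1],[[0,0,0],[0,0,0],1],[[0,0,0.001],[0,0,0],1],[[0,0,0],[0,0,0],1]]' | grep -E "ee_pos|^force";python3 -m inch '[[[0,0,0.0015],[0,0,0],1],[[0,0,0],[0,0,0],1],[[0,0,0],[0,0,0],1]]' | grep -E "ee_pos|^force"; python3 -m inch '[[[0,0,0.0005],[0,0,0],1],[[0,0,0],[0,0,0],1]]' | grep -E "ee_pos|^force"
```

```text
ee_pos: [0.6094, -0.117, 0.0759]
force: [0.4, -0.1, -2.0]
ee_pos: [0.6088, -0.117, 0.0736]
force: [1.1, -0.5, -2.6]
ee_pos: [0.6088, -0.117, 0.0729]
force: [-0.2, 0.4, -2.5]
```

```bash
python3 -m inch '[[[0,0,0.0004],[0,0,0],1],[[0,0,0],[0,0,0],1]]' | grep -E "ee_pos|^force"
```

```text
ee_pos: [0.6089, -0.117, 0.0729]
force: [-1.1, -0.1, 3.1]
```

Contact. Release, lift, back off, and check all four.

```bash
python3 -m inch '[[[0,0,0],[0,0,0],-1],[[0,0,0],[0,0,0],-1],[[0,0,0],[0,0,0],-1],[[0,0,0],[0,0,0],-1],[[0,0,-0.01],[0,0,0],-1],[[0,0,-0.03],[0,0,0],-1],[[0,0,-0.04],[0,0,0],-1],[[0,0,-0.04],[0,0,0],-1],[[0.03,0,0],[0,0,0],-1],[[0.04,0,0],[0,0,0],-1],[[0.04,0,0],[0,0,0],-1],[[0.04,0,0],[0,0,0],-1],[[0.04,0,0],[0,0,0],-1],[[0,0,0],[0,0,0],-1],[[0,0,0],[0,0,0],-1],[[0,0,0],[0,0,0],-1]]' >/dev/null; python3 - <<'E'
from h import *
it,ct=shot("top");i2,c2=shot("scene","s5.png")
m1=np.zeros_like(it);m1[140:225,345:480]=1;m2=np.zeros_like(i2);m2[215:300,140:330]=1
for k in HUE:
    a=min([v for v in blobs(it*m1,k) if v[0]>20],key=lambda v:v[0]);b=min([v for v in blobs(i2*m2,k) if v[0]>15],key=lambda v:v[2][1])
    print(k,[np.round(v,4) for v in two(ct,a[2],c2,b[2])])
s=r.state();print(s["t"],s["ee_pos"],s["opening"])
E
```

```text
red [array([ 0.5489, -0.2492,  0.0907]), np.float64(0.0014)]
green [array([ 0.5226, -0.3214,  0.0911]), np.float64(0.0013)]
blue [array([ 0.5793, -0.1831,  0.0907]), np.float64(0.0013)]
yellow [array([ 0.6095, -0.1198,  0.094 ]), np.float64(0.0003)]
39.25 [0.68120672 0.05664012 0.19274673] 0.09195830311245269
```

View pics/s5.png

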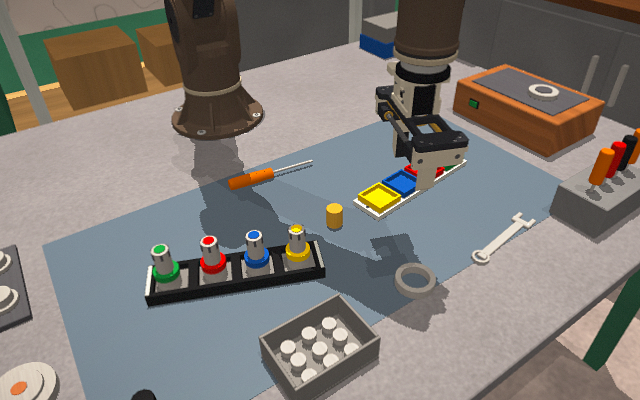

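All four are in the rail: green (160,262), red (210,255), blue (256,248), yellow (297,245). The gripper's shadow crosses yellow's dot and makes its height read 3 mm high, so I move away and re-measure.

```bash
python3 -m inch '[[[0.03,-0.02,0],[0,0,0],-1],[[0.03,-0.03,0],[0,0,0],-1],[[0.03,-0.03,0],[0,0,0],-1],[[0.03,-0.03,0],[0,0,0],-1],[[0.03,-0.03,0],[0,0,0],-1],[[0,0,0],[0,0,0],-1],[[0,0,0],[0,0,0],-1]]' >/dev/null; python3 - <<'E'
from h import *
it,ct=shot("top");i2,c2=shot("scene")
m1=np.zeros_like(it);m1[140:225,345:480]=1;m2=np.zeros_like(i2);m2[215:300,140:330]=1
A=[v for v in blobs(it*m1,"yellow") if v[0]>10];B=blobs(i2*m2,"yellow");print(A,B)
a=min([v for v in A if v[0]>20],key=lambda v:v[0]);b=min([v for v in B if v[0]>15],key=lambda v:v[2][1])
print([np.round(v,4) for v in two(ct,a[2],c2,b[2])])
cv2.imwrite('pics/s6.png',i2[215:305,135:335,::-1].repeat(4,0).repeat(4,1))
E
```

```text
[(131, [360, 159, 19, 18], [367.7, 169.9]), (46, [368, 160, 7, 8], [371.0, 163.1])] [(66, [291, 225, 11, 7], [296.0, 228.0]), (279, [285, 242, 25, 20], [297.7, 253.4])]
[array([ 0.6068, -0.1179,  0.0911]), np.float64(0.001)]
```

View pics/s6.png

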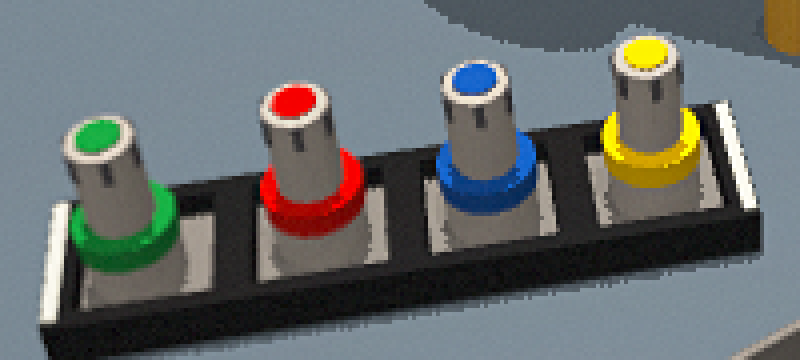

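All four stand upright on their pocket floors, with tops at z≈0.091, and the gripper is well clear. Hand in.

```bash
python3 -c "
from plant import ticket
print(ticket.finish_job())"
```

```text
the job is handed in; nothing more can be done
None
```

All four holders stand upright and released on their pocket floors in reverse order (left to right: yellow, blue, red, green), and the job was handed in at about 40 s of the 98 s allowed; green sits a few mm off its pocket centre.

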